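Lock a fresh filter cartridge into the fume extractor

ROBOT

A 6-joint arm with a two-finger parallel gripper is mounted at the origin on the work surface; the furniture and walls round the work are solid. World frame = base frame: x ahead of the robot, y to its left, z up, the work surface at z = 0. Lengths are in m, angles in degrees, forces in N, time in s.
With the tool pointing down it reaches from about 0.35 to 0.975 m from the base axis. Payload 17.4 kg.
Tool frame: the origin (TCP) lies on the centre line of the jaws, within the pads' length; the fingertips stand 8 mm ahead of it and the grasp point (between the pads) lies 11 mm behind it; x points along the fingers, y is the direction in which the jaws open and shut, and the axes are right-handed (so a half turn about x gives the same grasp; the last joint's range is limited). The gripper opens to 85 mm and grips with 20 to 120 N. Pads are 22 mm wide; open, the fingers measure 114 mm over their backs; the gripper's body (76 mm by 85 mm) begins 54 mm behind the grasp point. The pads swing forward as they close: fully open they stand 13 mm farther back than shut.
Start: joints at [61.146, 6.646, 82.598, -0, 90.757, -2.166], TCP at [0.303, 0.603, 0.239] pointing down, gripper open.
Joint ranges: [-162.19, 162.19], [-47.58, 125.68], [4.15, 143.07], [-65.23, 245.23], [0.69, 171.88], [-170.13, 170.13]. Speed limits (degrees/s): [108.29, 108.29, 127.2, 180, 180, 180].

INTERFACE

Orientations are given as [roll, pitch, yaw] about the fixed x, y, z axes, in that order (R = Rz(yaw) Ry(pitch) Rx(roll)).
In Python, from plant import monitor, eyes, order gives the robot as it stands. The module is installed in compiled form; this text tells all that it offers.
- The arm moves only by the shell command python3 -m inch 'ROWS' [FORCE]. ROWS is JSON, one flat list of numbers, 5 for each row, row after row: the shift along the tool's x, y, z scaled (see below), then the turn about the tool's x scaled (see below), then the closure in counts, from 0 (fully open) to 255 (shut). A call has 1 to 10 rows; each row shifts and turns the pose as measured when the row begins, along the tool's axes as they then stand; what a row does not reach is not made up. The controller multiplies each number of a shift by 0.06 m and each number of a turn by 0.15 rad. A row lasts 1/8 s, in which the tool goes at most 62.5 mm and 10.7 degrees, less where a joint would pass 70% of its speed; a pose out of reach is approached as far as the arm can. A call with a number of a shift or a turn outside -1 to 1 is refused whole. A call with a gripper value outside its range is refused whole. The fingers move at their own pace and stop on an object; FORCE is the grip in N (left out, the last holds). Time passes only in rows, so rows that do not move let the fingers close. It gives the time, the measured TCP pose, the force and the opening at its end, in the units of the state.
- monitor.observe(): the state, without advancing time (a new reading comes with each control period).
- eyes.camera(name): name is "scene" or "top"; returns the picture (384x512x3 uint8, blue, green, red); there is no depth.
- eyes.camera_info(name): a dict with "mtx" (3x3 intrinsics, pixels), "k1" (the pictures are not rectified: a ray, as slopes to the right and down, at radius r is drawn at 1 + k1 r^2 times it, then the intrinsics apply), "rvec" (rotation vector, rad) and "tvec" (3), from world to camera coordinates, as OpenCV has them. Camera axes: x right, y down, z forward; pixel columns grow to the right and rows downward; lengths in m; the calibration is good to about 2 mm. A picture is of the moment at which its call begins. camera_info takes no time and is no camera call.
- order.job_done(): hands the job in, once; it reports no verdict.
The state is a dict: "t": time; "qpos": joint angles; "joint_vel": joint speeds; "joint_efforts": joint torques, N m; "tcp_pos": TCP position; "eef_rot": TCP orientation; "ft_force": force on the tool from outside, world axes, zero at the start; "moment": the same for the moment, N m; "width": finger opening in m.
Only numpy, scipy, OpenCV 4.12 (cv2) and the standard library are available. Lean on these libraries where they do the work, as an engineer would, in place of code of your own. Each camera call takes 0.05 s, during which the arm holds its last target. There are 200 camera calls.

TASK

Fit the fresh filter cartridge, the one with the green grip and white pleats, into the bayonet socket of the grey fume extractor: line its lugs up with the two slots, push it down against the spring, turn it clockwise (seen from above) a quarter turn until its grip points to the green marks, and let go so that it stays locked. Leave the dark, spent cartridge standing where it is.

Things in the scene. Friction and masses are not known exactly. Their poses are not given: they have to be found in the camera images.
- fresh_grip (a point): Fresh filter cartridge, upright, 92 mm tall, 140 g: white pleats and green discs 56 mm wide, 30 to 54 mm above its foot; on top a green grip bar 40 x 16 mm, 38 mm tall. Core below: 40 mm wide; two lugs 10 to 18 mm above the foot, 68 mm over the tips, 12 mm wide, in line with the bar. Point: on the axis in the bar, 76 mm above the foot; x along bar and lugs, z up. Half turns change nothing.
- spent_grip (a point): Spent cartridge, loose, to be left alone: same shape, size, reference point and axes as the fresh one, but dark grey discs and grip bar and dirty brown pleats.
- socket (a point): Centre of the bayonet socket's mouth, at the top of a black collar 94 mm wide, 84 mm above the counter, on the fixed grey extractor (126 x 120 mm, 50 mm tall). Light grey lip 6 mm thick, bore 50 mm, two slots 30 mm wide along its +x and -x (white marks); green marks along +y and -y. z up. In the slots the part turns only clockwise seen from above, to a stop at 90 to 105 degrees.
- spring_plate (a joint): Spring plate in the socket, 0 = up, 0.010 m = fully down (3.5 N at first, 7.5 N down). fresh_grip is 56 mm above the mouth when the foot meets the plate (lugs in the slots, cannot turn yet), 46 mm when fully down (pleated body on the collar); lugs clear the lip for turning below 52 mm. Once turned and let go, the spring holds the lugs up against the lip, fresh_grip at 52 mm.
Mind the look-alikes: they are no part of the job. Leave any red look-alike of the part that bears fresh_grip alone.

How it is judged (in metres and radians):
At the end, for the whole second after the job is handed in: The fresh cartridge sits upright (within 11 degrees) in the socket, its axis within 15 mm of the socket's, its grip point less than 58 mm above the mouth (lugs below the lip), and its grip bar within 25 degrees of the line through the green marks (horizontal distance between fresh_grip and socket below 0.015 m and z of fresh_grip in the frame of socket below 0.058 m and angle between fresh_grip's own z axis and vertical below 0.2 rad and angle between the x axis of fresh_grip and the y axis of socket, either way round below 0.44 rad); the robot touches nothing.
It fails at once if the spent cartridge is moved more than 30 mm or tipped over (distance of spent_grip from where it was at the start of the episode above 0.03 m or angle between spent_grip's own z axis and vertical above 0.5 rad).
It also fails if it takes over 42 s, if anything falls off the work surface, if the arm or the gripper's body presses on something with over 40 N, if the wrist force passes 120 N, or if a joint passes its speed limit or range.

## Working session

There is one attempt and no reset: what is moved stays moved. The work goes in short steps, Python scripts to look and compute and a shell command to move; the robot and the scene stay as the last step left them, time stands still between calls to the robot, and variables do not carry over. Pictures are saved under pics/ and viewed, about 8 in all and at most 12, crops included, and the job is handed in when it is done.

```bash
mkdir -p pics; cat > h.py <<'E'
import numpy as np, cv2
from plant import monitor, eyes, order
def cam(n):
    i=eyes.camera_info(n); R=cv2.Rodrigues(np.array(i["rvec"],float))[0]; return np.array(i["mtx"],float),float(i["k1"]),R,np.array(i["tvec"],float).ravel()
def ray(n,uv):
    K,k,R,t=cam(n); d=np.linalg.inv(K)@[uv[0],uv[1],1]; r=np.hypot(d[0],d[1]); s=r
    for _ in range(30): s=r/(1+k*s*s)
    if r>0: d[:2]*=s/r
    return -R.T@t, R.T@d
def plane(n,uv,z):
    o,d=ray(n,uv); return o+d*(z-o[2])/d[2]
def proj(n,P):
    K,k,R,t=cam(n); c=R@np.array(P,float)+t; x=c[:2]/c[2]; x=x*(1+k*(x@x)); return (K@[x[0],x[1],1])[:2]
E
python3 - <<'E'
from h import *
for n in("scene","top"):
    im=eyes.camera(n); cv2.imwrite(f"pics/{n}0.png",im); print(n,ray(n,(256,192)))
a=[cv2.imread(f"pics/{n}0.png") for n in("scene","top")]
print(monitor.observe())
E
```

```text
scene (array([ 0.65696505, -0.47811298,  0.94716111]), array([-0.13418855,  0.48403216, -0.86496241]))
top (array([ 0.41636302, -0.03147281,  0.94257218]), array([ 0.14500501,  0.01963416, -0.98965812]))
{'t': 0.1, 'qpos': array([ 6.11470303e+01,  6.67212361e+00,  8.26321365e+01, -7.06416450e-04,
        9.07555310e+01, -2.16443898e+00]), 'joint_vel': array([ 0.02525607, -0.00591026, -0.07572737,  0.00757029, -0.08624428,
        0.0583496 ]), 'joint_efforts': array([ 2.16121698e-03, -7.33662629e+01, -6.33791184e+01,  1.21317503e-04,
        5.23939452e-03, -1.56874995e-05]), 'tcp_pos': array([0.30309024, 0.60294937, 0.23862483]), 'eef_rot': array([ -91.48758506,   89.94020475, -118.17612469]), 'ft_force': array([ 0.22017289, -0.61077134, -0.02234782]), 'moment': array([ 0.00035827,  0.01416638, -0.00091883]), 'width': 0.08536699368761272}
```

View pics/scene0.png

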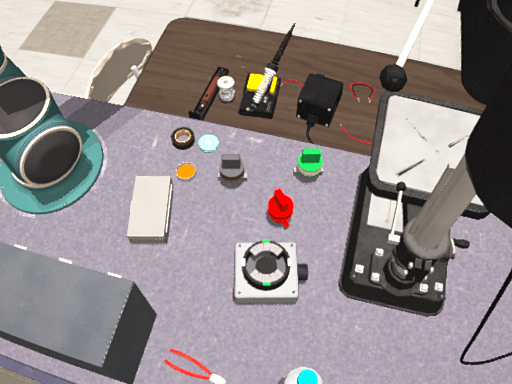

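View pics/top0.png

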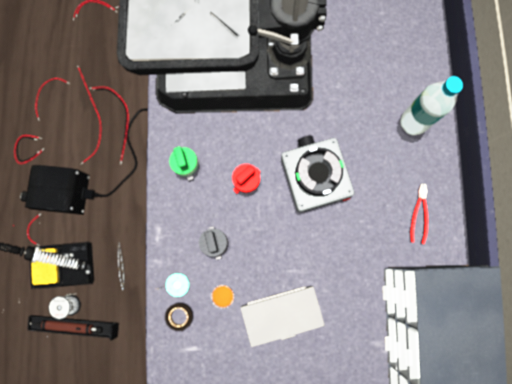

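Candidates: the fresh cartridge is green at top (183,161) / scene (310,162). The red look-alike is at top (246,178), and the spent one is dark at top (213,242). The socket is at top (319,173) / scene (266,267). I choose the green one and check it in a close crop.

```bash
python3 - <<'E'
from h import *
t=cv2.imread("pics/top0.png"); s=cv2.imread("pics/scene0.png")
def c(im,x,y,w=80,k=5): return cv2.resize(im[y-w//2:y+w//2,x-w//2:x+w//2],None,fx=k,fy=k,interpolation=cv2.INTER_CUBIC)
S=c(s,310,162,56,5);T=c(t,183,161,56,5);A=c(t,319,173,80,5)[:,:];B=c(s,266,270,80,5)
cv2.imwrite("pics/crop1.png",np.vstack([np.hstack([cv2.resize(T,(300,300)),cv2.resize(S,(300,300))]),np.hstack([cv2.resize(A,(300,300)),cv2.resize(B,(300,300))])]))
def comps(n,im,roi):
    x0,y0,x1,y1=roi; h=cv2.cvtColor(im,cv2.COLOR_BGR2HSV); m=cv2.inRange(h,(45,110,60),(85,255,255)); k=np.zeros_like(m);k[y0:y1,x0:x1]=m[y0:y1,x0:x1]
    N,l,st,ce=cv2.connectedComponentsWithStats(k)
    for i in range(1,N):
        if st[i,4]>2: print(n,ce[i].round(1),st[i])
comps("top",t,(150,120,370,260)); comps("scene",s,(200,120,370,320))
for z in (0.084,): print("socket rough",plane("top",(319,172),z),plane("scene",(266,265),z))
print("fresh rough disc",plane("top",(183,161),.054))
E
```

```text
top [182.7 160.3] [170 147  27  28 588]
top [341.1 164.1] [340 161   3   7  10]
top [297.3 176.6] [296 172   4  10  25]
scene [203. 149.] [200 147   7   4   7]
scene [310.2 159.4] [298 148  25  24 457]
scene [210.  150.2] [208 150   5   2   5]
scene [305. 175.] [304 175   3   1   3]
scene [265.6 240.6] [262 240   8   3  16]
scene [266.5 284. ] [263 283   8   3  24]
socket rough [ 0.57851032 -0.13794647  0.084     ] [ 0.58317817 -0.14676649  0.084     ]
fresh rough disc [0.61368943 0.13270543 0.054     ]
```

View pics/crop1.png

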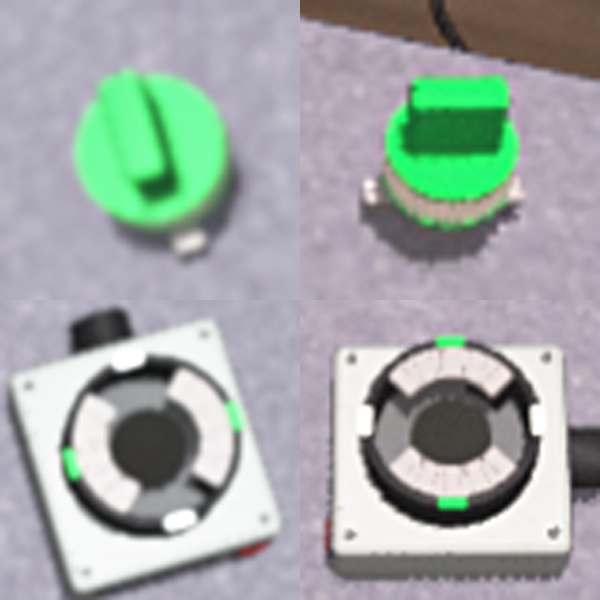

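The crop confirms the green grip and white pleats. The socket's marks also show clearly, white at top (313,148)/(327,192) and green at (341,164)/(297,177).

```bash
python3 - <<'E'
from h import *
g=lambda n,*p,z:[plane(n,q,z)[:2] for q in p]
def tri(a,b):
    o1,d1=ray("top",a);o2,d2=ray("scene",b); s=np.linalg.lstsq(np.c_[d1,-d2],o2-o1,rcond=None)[0]; p,q=o1+s[0]*d1,o2+s[1]*d2; return (p+q)/2,np.linalg.norm(p-q)
ang=lambda p,q:np.degrees(np.arctan2(*(q-p)[::-1]))%180
for n,G,W in(("top",[(341.1,164.1),(297.3,176.6)],[(312.9,148.5),(327,191.7)]),("scene",[(265.6,240.6),(266.5,284)],[(243.3,262),(289.2,261.7)])):
    a=g(n,*G,z=.084);b=g(n,*W,z=.084); print(n,"green mid",np.mean(a,0),ang(*a),np.linalg.norm(a[0]-a[1]),"white",np.mean(b,0),ang(*b),np.linalg.norm(b[0]-b[1]))
o=lambda x,y:(155+x/5.357,133+y/5.357)
T=g("top",o(100,82),o(133,70),o(140,190),o(172,175),z=.092); print("bar top cam",np.mean(T,0),ang((T[0]+T[1])/2,(T[2]+T[3])/2),[np.linalg.norm(T[i]-T[j]) for i,j in((0,1),(2,3),(0,2))])
o2=lambda x,y:(282+x/5.357,134+y/5.357)
S=g("scene",o2(112,80),o2(207,78),o2(112,108),o2(205,108),z=.092); print("bar scene",np.mean(S,0),ang((S[0]+S[2])/2,(S[1]+S[3])/2))
print("disc",plane("top",o(152,150),.054), "tri bar",tri(o(136,129),o2(159,94)))
# red and spent positions
print("red",plane("top",(246,176),.09),"spent",plane("top",(212,240),.09))
E
```

```text
top green mid [ 0.58182166 -0.13864591] 104.73924155171757 0.0896296393645534 white [ 0.5825381  -0.13990539] 15.504331459352898 0.08960690447200112
scene green mid [ 0.58165528 -0.14046542] 105.44093726480038 0.08989626259279908 white [ 0.5820647  -0.14039078] 15.051523263259975 0.08844393735046574
bar top cam [0.61315425 0.13076177] 20.084946043442045 [np.float64(0.012753522319107067), np.float64(0.012726757277901636), np.float64(0.043081941057099456)]
bar scene [0.61502067 0.12939506] 15.698508191293211
disc [0.61366708 0.13194317 0.054     ] tri bar (array([0.61450879, 0.13182405, 0.08780445]), np.float64(0.0008107028863490751))
red [0.57294137 0.00405724 0.09      ] spent [0.4514738  0.07081149 0.09      ]
```

```bash
cat >> h.py <<'E'
from scipy.spatial.transform import Rotation as Ro
def go(x,y,z,yaw=None):
    s=monitor.observe(); R=Ro.from_euler("xyz",s["eef_rot"],degrees=True).as_matrix()
    d=R.T@(np.array([x,y,z])-s["tcp_pos"])/.06; h=np.degrees(np.arctan2(R[1,1],R[0,1]))
    print("t",s["t"].__round__(2),"tcp",s["tcp_pos"].round(4),"yhead",round(h,2),"tilt",np.degrees(np.arccos(-R[2,0])).round(2),"q6",s["qpos"][5].round(1),"w",round(s["width"],4),"F",s["ft_force"].round(1))
    print("shift units",d.round(3),"norm mm",np.linalg.norm(d)*60)
    if yaw is not None: e=-((yaw-h+90)%180-90); print("turn deg",round(e,2),"units",round(np.radians(e)/.15,3))
E
python3 -c "
from h import *
go(.614,.131,.18,108)"
```

```text
t 0.1 tcp [0.3031 0.6029 0.2386] yhead 63.31 tilt 0.06 q6 -2.2 w 0.0854 F [ 0.2 -0.6 -0. ]
shift units [ 0.982 -4.699  8.163] norm mm 568.1883116273481
turn deg -44.69 units -5.2
```

```bash
python3 -m inch '[0.08,-0.46,0.8,0,0, 0.08,-0.46,0.8,0,0, 0.08,-0.46,0.8,0,0, 0.08,-0.46,0.8,0,0, 0.08,-0.46,0.8,0,0, 0.08,-0.46,0.8,0,0, 0.08,-0.46,0.8,0,0, 0.08,-0.46,0.8,0,0, 0,0,0,-0.9,0, 0,0,0,-0.9,0]' 40; python3 -c "
from h import *
go(.614,.131,.16,108)"
```

```text
t: 1.35
tcp_pos: [0.553, 0.2202, 0.1952]
eef_rot: [-128.5, 89.6, -139.3]
ft_force: [0.0, 0.3, -0.7]
width: 0.0858
t 1.35 tcp [0.553  0.2202 0.1952] yhead 79.21 tilt 0.36 q6 -59.9 w 0.0858 F [ 0.   0.3 -0.7]
shift units [ 0.587 -1.267  1.28 ] norm mm 113.64534916310265
turn deg -28.79 units -3.35
```

```bash
python3 -m inch '[0.2,-0.42,0.42,0,0, 0.2,-0.42,0.42,0,0, 0.2,-0.42,0.42,0,0, 0,0,0,-0.9,0, 0,0,0,-0.9,0, 0,0,0,-0.9,0, 0,0,0,-0.7,0, 0,0,0,0,0]'; python3 -c "
from h import *
go(.614,.131,.15,108)
cv2.imwrite('pics/s1.png',cv2.resize(eyes.camera('scene')[100:220,230:390],(800,600),interpolation=cv2.INTER_CUBIC))"
```

```text
t: 2.35
tcp_pos: [0.6139, 0.1278, 0.1547]
eef_rot: [-173.8, 89.4, -154.4]
ft_force: [0.5, 0.0, 0.0]
width: 0.0852
t 2.35 tcp [0.6139 0.1278 0.1547] yhead 109.37 tilt 0.62 q6 -99.8 w 0.0852 F [0.5 0.  0. ]
shift units [0.079 0.05  0.02 ] norm mm 5.730175775021314
turn deg 1.37 units 0.16
```

View pics/s1.png

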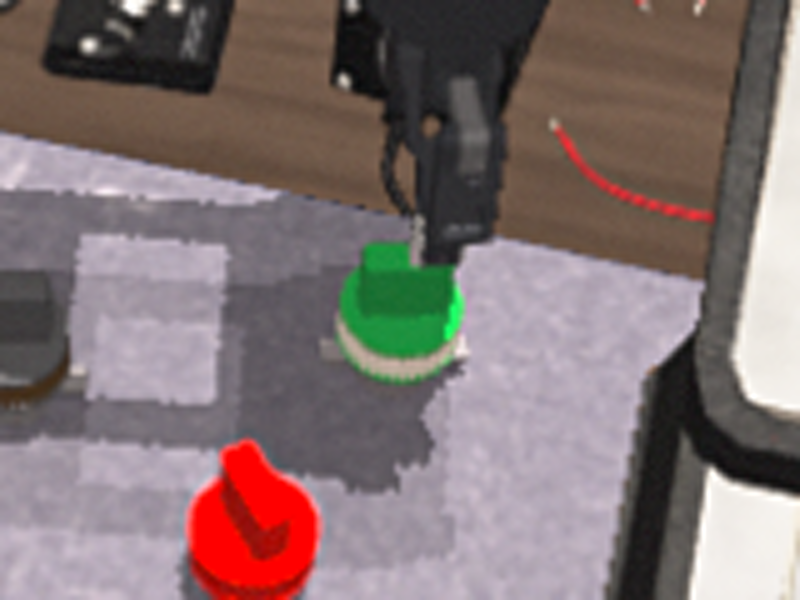

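The image shows the gripper above the green bar (around crop pixel (410,290)), with the fingers on either side. Going down to grasp.

```bash
python3 -m inch '[0.45,0.05,0.02,0.16,0, 0.45,0,0,0,0, 0.4,0,0,0,0, 0.14,0,0,0,0, 0,0,0,0,0]' 40; python3 -c "
from h import *
go(.614,.131,.068,108)"
```

```text
t: 3.02
tcp_pos: [0.6134, 0.1309, 0.0667]
eef_rot: [-169.9, 89.4, -152.7]
ft_force: [0.2, -0.4, 0.4]
width: 0.0855
t 3.02 tcp [0.6134 0.1309 0.0667] yhead 107.19 tilt 0.57 q6 -97.4 w 0.0855 F [ 0.2 -0.4  0.4]
shift units [-0.021 -0.001  0.01 ] norm mm 1.393838622536121
turn deg -0.81 units -0.094
```

```bash
python3 -m inch '[-0.03,0,0.01,0,120, 0,0,0,0,180, 0,0,0,0,255, 0,0,0,0,255, 0,0,0,0,255, 0,0,0,0,255]' 60; python3 -m inch '[-0.1,0,0,0,255, -0.3,0,0,0,255, -0.8,0,0,0,255, -0.8,0,0,0,255, -0.6,0,0,0,255, 0,0,0,0,255]'; python3 -c "
from h import *
go(.582,-.14,.22,105.2)
cv2.imwrite('pics/s2.png',np.hstack([cv2.resize(eyes.camera('scene')[70:220,230:390],(400,375),interpolation=cv2.INTER_CUBIC),cv2.resize(eyes.camera('top')[90:240,120:280],(400,375),interpolation=cv2.INTER_CUBIC)]))"
```

```text
t: 3.78
tcp_pos: [0.6152, 0.1313, 0.0717]
eef_rot: [-160.1, 89.6, -143.0]
ft_force: [0.1, 0.1, -0.4]
width: 0.0148
t: 4.53
tcp_pos: [0.6156, 0.1319, 0.2382]
eef_rot: [-147.0, 89.7, -129.9]
ft_force: [0.6, 0.7, -2.3]
width: 0.0152
t 4.53 tcp [0.6156 0.1319 0.2382] yhead 107.13 tilt 0.26 q6 -97.3 w 0.0152 F [ 0.6  0.7 -2.3]
shift units [ 0.322 -4.164 -1.868] norm mm 274.52743411033595
turn deg 1.93 units 0.224
```

View pics/s2.png

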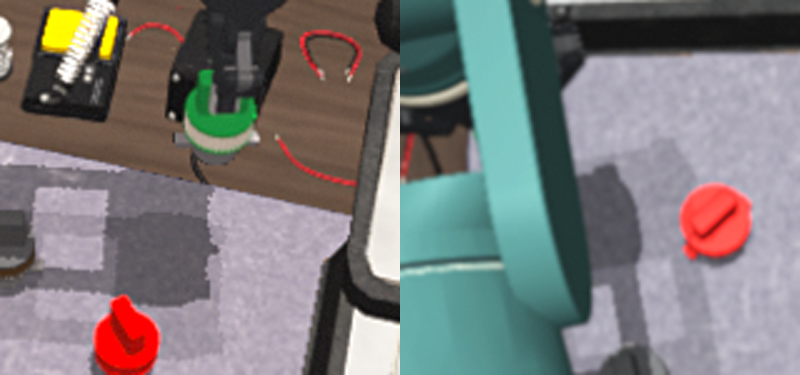

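The picture shows the green cartridge hanging upright in the jaws at crop (220,110), with the red and spent ones undisturbed. Now carrying it to the socket.

```bash
python3 -m inch '[0,-0.4,-0.18,0,255, 0,-0.7,-0.31,0,255, 0,-0.7,-0.31,0,255, 0,-0.7,-0.31,0,255, 0,-0.7,-0.31,0,255, 0,-0.6,-0.27,0,255, 0,-0.36,-0.15,0.22,255, 0,0,0,0,255]'; python3 -c "
from h import *
go(.582,-.14,.19,105.2)"
```

```text
t: 5.62
tcp_pos: [0.5778, -0.1468, 0.2243]
eef_rot: [169.9, 88.6, -174.9]
ft_force: [-0.2, 0.2, -1.9]
width: 0.0152
t 5.62 tcp [ 0.5778 -0.1468  0.2243] yhead 105.27 tilt 1.4 q6 -121.7 w 0.0152 F [-0.2  0.2 -1.9]
shift units [0.569 0.088 0.111] norm mm 35.18554173303269
turn deg 0.07 units 0.008
```

```bash
python3 -m inch '[0.35,0.09,0.11,0,255, 0.22,0,0,0,255, 0,0,0,0,255]'; python3 - <<'E'
from h import *
go(.582,-.14,.18,105.2)
s=eyes.camera('scene');t=eyes.camera('top')
cv2.imwrite('pics/s3s.png',s);cv2.imwrite('pics/s3t.png',t)
cv2.imwrite('pics/s3.png',np.hstack([cv2.resize(s[180:320,200:340],(400,400),interpolation=cv2.INTER_CUBIC),cv2.resize(t[100:240,250:390],(400,400),interpolation=cv2.INTER_CUBIC)]))
E
```

```text
t: 6.0
tcp_pos: [0.5816, -0.1371, 0.1849]
eef_rot: [166.2, 88.4, -178.4]
ft_force: [1.0, 0.1, -1.1]
width: 0.0152
t 6.0 tcp [ 0.5816 -0.1371  0.1849] yhead 105.42 tilt 1.6 q6 -120.9 w 0.0152 F [ 1.   0.1 -1.1]
shift units [ 0.081 -0.049 -0.004] norm mm 5.672242130442237
turn deg 0.22 units 0.026
```

View pics/s3.png

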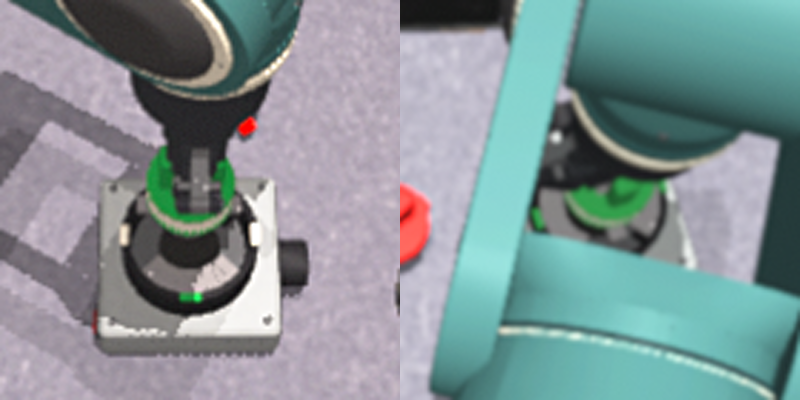

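The cartridge hangs over the socket (scene crop disc centre ~(191,195)) and its bar is roughly along the white marks. Next I check its held offset from the disc extents.

```bash
python3 - <<'E'
from h import *
s=cv2.imread('pics/s3s.png'); h=cv2.cvtColor(s,cv2.COLOR_BGR2HSV); m=cv2.inRange(h,(45,110,40),(85,255,255)); m[:225]=0;m[265:]=0;m[:,:240]=0;m[:,300:]=0
N,l,st,ce=cv2.connectedComponentsWithStats(m); i=1+np.argmax(st[1:,4]); print(st[i])
ys,xs=np.where(l==i); print("L,R,bottom",xs.min(),xs.max()+1,ys.max()+1, "L row",ys[xs==xs.min()],"R row",ys[xs==xs.max()])
for dz in(0,.004):
  P=np.array([proj("scene",(.5816+.028*np.cos(a),-.1371+.028*np.sin(a),.1849-.0717+.054-dz)) for a in np.linspace(0,6.28,100)]); print(P.min(0)+.5,P.max(0)+.5)
a=proj("scene",(.5816,-.1371,.167))
print([proj("scene",(.5816+d,-.1371+e,.167))-a for d,e in((.01,0),(0,.01))])
# lower lug/core check: lugs centres expected
for sg in(1,-1): print("lug",proj("scene",(.5816+sg*.034*np.cos(.265),-.1371+sg*.034*np.sin(.265),.127)))
E
```

```text
[251 231  24  27 196]
L,R,bottom 251 275 258 L row [241 245] R row [254 255]
[251.78081986 228.95685149] [283.33269153 257.7862344 ]
[251.81481199 229.91971221] [283.23554462 258.65457968]
[array([5.4678065 , 1.30261705]), array([ 1.3810291 , -4.95570639])]
lug [285.12620321 251.37744786]
lug [248.36237317 251.69331505]
```

```bash
python3 -m inch '[0.1,-0.05,0.02,0,255, 0.3,0,0,0,255, 0.25,0,0,0,255, 0,0,0,0,255]' 80; python3 -c "
from h import *
go(.583,-.14,.128,105.2)"
```

```text
t: 6.6
tcp_pos: [0.5831, -0.1402, 0.145]
eef_rot: [167.9, 88.5, -176.7]
ft_force: [-0.5, -0.1, -1.6]
width: 0.0146
t 6.6 tcp [ 0.5831 -0.1402  0.145 ] yhead 105.42 tilt 1.46 q6 -121.1 w 0.0146 F [-0.5 -0.1 -1.6]
shift units [0.283 0.003 0.007] norm mm 16.97166835118135
turn deg 0.22 units 0.025
```

```bash
python3 -m inch '[0.1,0,0,0,255, 0.08,0,0,0,255, 0.06,0,0,0,255, 0.04,0,0,0,255, 0,0,0,0,255]'; python3 -c "
from h import *
go(.583,-.14,.128,105.2)"
```

```text
t: 7.22
tcp_pos: [0.583, -0.1403, 0.129]
eef_rot: [168.8, 88.6, -175.8]
ft_force: [-3.7, 1.1, 3.8]
width: 0.0149
t 7.22 tcp [ 0.583  -0.1403  0.129 ] yhead 105.41 tilt 1.37 q6 -121.1 w 0.0149 F [-3.7  1.1  3.8]
shift units [0.017 0.005 0.001] norm mm 1.068934102559624
turn deg 0.21 units 0.025
```

```bash
python3 -m inch '[0.03,0,-0.015,0,255, 0,0,0,0.4,255, 0,0,0,0.8,255, 0,0,0,0.8,255, 0,0,0,0.8,255, 0,0,0,0.8,255]'; python3 -c "
from h import *
go(.582,-.14,.1275,15.2)"
```

```text
t: 7.98
tcp_pos: [0.5841, -0.1403, 0.1293]
eef_rot: [-157.1, 89.0, -173.5]
ft_force: [0.0, 0.4, 3.8]
width: 0.0147
t 7.97 tcp [ 0.5841 -0.1403  0.1293] yhead 73.58 tilt 0.96 q6 -89.3 w 0.0147 F [0.  0.4 3.8]
shift units [ 0.031 -0.005 -0.035] norm mm 2.8333784764306094
turn deg 58.38 units 6.793
```

```bash
python3 -m inch '[0.03,0,-0.02,0.8,255, 0.01,0,0,0.9,255, 0.01,0,0,0.9,255, 0.01,0,0,0.9,255, 0.01,0,0,0.9,255, 0.01,0,0,0.9,255, 0,0,0,0.9,255, 0,0,0,0,255]'; python3 -c "
from h import *
print(monitor.observe()['moment'])
go(.582,-.14,.1275,15.2)"
```

```text
t: 8.98
tcp_pos: [0.5852, -0.1409, 0.1273]
eef_rot: [-79.7, 89.5, -151.1]
ft_force: [-1.2, 0.6, 5.4]
width: 0.0147
[0.21855152 0.35935715 0.02429198]
t 8.97 tcp [ 0.5852 -0.1409  0.1273] yhead 18.53 tilt 0.54 q6 -34.3 w 0.0147 F [-1.2  0.6  5.4]
shift units [-0.002 -0.045 -0.031] norm mm 3.2874646262790623
turn deg 3.33 units 0.387
```

```bash
python3 -m inch '[0,-0.03,-0.02,0.5,255, 0,0,0,0.6,255, 0,0,0,0,255]'; python3 -c "
from h import *
print(monitor.observe()['moment'])
go(.583,-.14,.1325,15.2)"
```

```text
t: 9.35
tcp_pos: [0.5831, -0.1406, 0.1278]
eef_rot: [-65.0, 89.5, -145.5]
ft_force: [-3.5, 1.3, 5.2]
width: 0.0144
[0.2632542  0.62550037 0.30924843]
t 9.35 tcp [ 0.5831 -0.1406  0.1278] yhead 9.44 tilt 0.53 q6 -25.2 w 0.0144 F [-3.5  1.3  5.2]
shift units [-0.078 -0.    -0.01 ] norm mm 4.736828614667639
turn deg -5.76 units -0.67
```

```bash
python3 -m inch '[-0.03,0,0.02,0,255, -0.03,0,0,0,255, 0,0,0,0,255]' 20; python3 -c "
from h import *
go(.583,-.14,.1325,15.2)"
```

```text
t: 9.72
tcp_pos: [0.5831, -0.1412, 0.1307]
eef_rot: [-75.7, 89.5, -155.9]
ft_force: [-1.8, 1.4, 3.8]
width: 0.0147
t 9.72 tcp [ 0.5831 -0.1412  0.1307] yhead 9.8 tilt 0.54 q6 -25.6 w 0.0147 F [-1.8  1.4  3.8]
shift units [-0.03   0.002 -0.02 ] norm mm 2.161786576669173
turn deg -5.4 units -0.629
```

Spring still pressing up, so I ease up a little further and then open.

```bash
python3 -m inch '[-0.03,0,0,0,255, 0,0,0,0,180, 0,0,0,0,100, 0,0,0,0,0, 0,0,0,0,0, 0,0,0,0,0]'; python3 -c "
from h import *
go(.583,-.14,.25,15.2)"
```

```text
t: 10.48
tcp_pos: [0.5833, -0.1419, 0.1325]
eef_rot: [-66.6, 89.5, -146.7]
ft_force: [-0.7, -0.3, 1.1]
width: 0.0855
t 10.47 tcp [ 0.5833 -0.1419  0.1325] yhead 9.81 tilt 0.54 q6 -25.7 w 0.0855 F [-0.7 -0.3  1.1]
shift units [-1.959 -0.017 -0.025] norm mm 117.53131201913344
turn deg -5.39 units -0.627
```

```bash
python3 -m inch '[-0.3,0,0,0,0, -0.6,0,0,0,0, -0.8,0,0,0,0, -0.8,0,0,0,0, 0,0,-0.8,0,0, 0,0,-0.8,0,0, 0,0,-0.8,0,0, 0,0,-0.8,0,0, 0,0,-0.8,0,0, 0,0,0,0,0]'; python3 - <<'E'
from h import *
go(.583,-.14,.25,15.2)
s=eyes.camera('scene');t=eyes.camera('top')
cv2.imwrite('pics/s4s.png',s);cv2.imwrite('pics/s4t.png',t)
cv2.imwrite('pics/s4.png',np.hstack([cv2.resize(s[200:320,200:320],(400,400),interpolation=cv2.INTER_CUBIC),cv2.resize(t[100:240,250:390],(400,400),interpolation=cv2.INTER_CUBIC)]))
E
```

```text
t: 11.72
tcp_pos: [0.5416, 0.1021, 0.3004]
eef_rot: [20.3, 89.7, -60.0]
ft_force: [-0.1, -0.2, 0.4]
width: 0.0856
t 11.72 tcp [0.5416 0.1021 0.3004] yhead 9.71 tilt 0.32 q6 -1.6 w 0.0856 F [-0.1 -0.2  0.4]
shift units [ 8.61e-01 -2.00e-03  4.09e+00] norm mm 250.7672098182608
turn deg -5.49 units -0.639
```

View pics/s4.png

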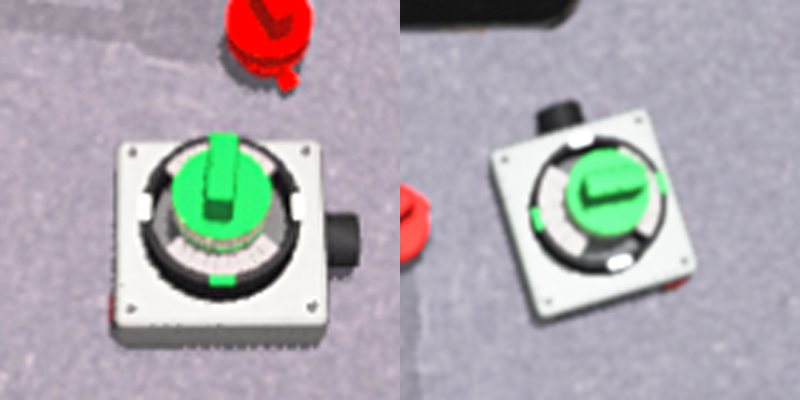

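The bar points to the green marks in both views. One numeric check of seating follows.

```bash
python3 - <<'E'
from h import *
a,b=(324.9,164.4),(266.6,249.5)
o1,d1=ray("top",a);o2,d2=ray("scene",b); s=np.linalg.lstsq(np.c_[d1,-d2],o2-o1,rcond=None)[0]; print("bar top",(o1+s[0]*d1+o2+s[1]*d2)/2,"gap",np.linalg.norm(o1+s[0]*d1-o2-s[1]*d2),"expect .582 -.140 .152")
p,q=[plane("scene",(200+x/3.333,200+y/3.333),.152) for x,y in((222,134),(221,196))]; v=p-q; print("bar ang",np.degrees(np.arctan2(v[1],v[0])),"len",np.linalg.norm(v),"expect 105.2")
print("expected disc px at 52mm seat: scene",proj("scene",(.582,-.14,.114)),"top",proj("top",(.582,-.14,.114)))
for n in("scene","top"):
    h=cv2.cvtColor(cv2.imread(f"pics/s4{n[0]}.png"),cv2.COLOR_BGR2HSV); m=cv2.inRange(h,(45,110,40),(85,255,255)); N,l,st,ce=cv2.connectedComponentsWithStats(m)
    for i in range(1,N):
        if st[i,4]>100 : print(n,ce[i],st[i])
    P=np.array([proj(n,(.582+.028*np.cos(t),-.14+.028*np.sin(t),.114)) for t in np.linspace(0,6.28,100)]); print(" disc extents exp",P.min(0),P.max(0)+1)
E
```

```text
bar top [ 0.5813703  -0.14131015  0.14539751] gap 0.0015269259808543497 expect .582 -.140 .152
bar ang 103.45357601883671 len 0.0363522328765001 expect 105.2
expected disc px at 52mm seat: scene [266.48174928 255.70515019] top [321.85066898 167.15356119]
scene [266.08892128 256.69241983] [251 240  31  32 686]
 disc extents exp [251.51423267 242.04472577] [282.44679081 270.72940643]
top [322.02492669 166.56744868] [308 151  29  32 682]
 disc extents exp [307.01577781 152.64490271] [337.6444901  182.81278874]
```

```bash
python3 -c "
from h import *
print(order.job_done())"
```

```text
the job is handed in; nothing more can be done
None
```

The fresh green cartridge is locked in the extractor socket, and I handed the job in at about 12 s of the 42 s allowed. I gripped it by the bar, lowered it through the slots and pressed it against the spring. I then turned it about 96° clockwise, let it rise against the lip, released it and backed the arm away.

**Last checks after release:**
- **Position:** the cartridge axis is within about 2 mm of the socket's.
- **Alignment:** the bar lies at about 103°, against 105° for the line through the green marks.
- **Height:** the two views put the bar top at 0.145 m, where I expected 0.152 m. That is within my pixel-picking error but is a slight disagreement. The disc outlines match the locked height (grip point 52 mm above the mouth) to 1–2 pixels, so the lugs are below the lip.
- **Other objects:** I never steered the robot near the red or spent cartridge. The spent one was not measured again at the end. I last saw it, only at the picture edge, just after lifting the fresh one, and it looked undisturbed. The gripper was well clear of everything at hand-in.

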